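# Clear and crack open a sealed damp box

## Task

The unfired pots in the damp box need a little air, but its hinged lid is stuck fast in its rubber seal and two test tiles lie on it. First take both tiles off the lid and stack them squarely, edges flush, on the third tile where it lies on the table; then pull the lid's bar handle up until the seal lets go, and finish still holding the handle with the lid steady and just ajar, about 25 mm at its front edge - never swung open beyond 70 mm. Leave everything else on the table where it is.

Things in the scene. Friction and masses are not known exactly. Their poses are not given: they have to be found in the camera images.
- damp_box: damp box: white ribbed plastic tub, 190 deep (x) x 226 wide (y) x 100 mm high, fixed to the table. Origin: middle of its underside; x points from its front (handle side) to its back (hinge side), y to its left, z up. The closed grey lid overlaps the tub by 5 mm all round, its flat top is 110 mm above the table.
- lid_grip (a point): middle of the lid's bar handle: a round steel bar, 12 mm thick, parallel to the box's y axis, 78 mm clear between its two posts, its centre 30 mm above the lid's top (24 mm free under it), 70 mm in front of the box's middle and 171 mm in front of the hinge axis. The point turns with the lid; its axes equal the box's when the lid is shut.
- lid_hinge (a point): point on the hinge axis, midway along it; the axis runs along the box's y, 101 mm behind the box's middle and 100 mm above the table.
- lid (a joint): opening of the lid in rad: 0 shut, grows as the front rises; front edge 201 mm from the hinge axis, so 0.125 rad is 25 mm ajar. The seal grips at first: lifting the handle takes up to about 20 N over its first 6 mm (to 0.035 rad), then the lid jerks free and 3 to 7 N remain along its arc (0.4 kg lid). Let go, it drops back onto the seal (0.04 rad or less).
- tile_a_mid (a point): white glaze test tile lying flat, 58 x 34 x 8 mm, 35 g, on the left half of the lid at the start. This point is its very middle (4 mm above its underside); the point's z axis runs along the 58 mm length, y across the 34 mm width, x is square to its faces (up or down). The three tiles are alike.
- tile_b_mid (a point): white glaze test tile lying flat, 58 x 34 x 8 mm, 35 g, on the right half of the lid at the start. This point is its very middle (4 mm above its underside); the point's z axis runs along the 58 mm length, y across the 34 mm width, x is square to its faces (up or down). The three tiles are alike.
- tile_c_mid (a point): white glaze test tile lying flat, 58 x 34 x 8 mm, 35 g, alone on the table to the right of the box; the pile is made on it. This point is its very middle (4 mm above its underside); the point's z axis runs along the 58 mm length, y across the 34 mm width, x is square to its faces (up or down). The three tiles are alike.
- tile_a: the tile of point tile_a_mid; origin at the middle of one of its short end faces, same axes
- tile_b: the tile of point tile_b_mid; origin at the middle of one of its short end faces, same axes
- tile_c: the tile of point tile_c_mid; origin at the middle of one of its short end faces, same axes
- tea_bowl: bystander: cream tea bowl, 99 mm across, 61 mm high, left of the box; origin at the middle of its underside
- glaze_jar_1: bystander: lidded glaze jar, 57 mm across, 77 mm high, back right; origin at the middle of its underside
- glaze_jar_2: bystander: lidded glaze jar, 57 mm across, 77 mm high, back right; origin at the middle of its underside
- wood_rib: bystander: flat oval wooden rib, 50 x 95 x 6 mm, behind the single tile; origin at the middle of its underside
- stamp_1: bystander: small square wooden stamp, 18 x 18 x 46 mm, standing behind the box's right side; origin at the middle of its underside
- loop_tool: bystander: wooden loop tool, 180 mm long, 13 mm high, lying on the right in front; origin at the middle of its underside
Things that resemble listed ones, but are neither listed nor needed, are in the scene too. Leave any green or purple look-alike of the tile_a alone.

How it is judged:
On the way, in this order (a step that is already met when the one before it is completed fails the run):
1. both tiles from the lid lie squarely on the third tile and are let go (horizontal distance between each of tile_a_mid, tile_b_mid and tile_c_mid below 0.006 m and angle between the z axis of each of tile_a_mid, tile_b_mid and the z axis of tile_c_mid, either way round below 0.15 rad and angle between the x axis of each of tile_a_mid, tile_b_mid and the x axis of tile_c_mid, either way round below 0.1 rad and height (world z) of each of tile_a_mid, tile_b_mid below 0.024 m and contact force between the fingers and tile_a below 0.1 N and contact force between the fingers and tile_b below 0.1 N and contact force between the fingers and tile_c below 0.1 N), for 0.2 s.
2. the lid has broken free of its seal (value of joint lid above 0.05 rad).
At the end, for the whole second after the job is handed in: The fingers hold the lid ajar by 12 to 45 mm at its front edge (0.06 to 0.225 rad), steady (under 0.05 rad/s); both tiles lie flat on the third one, centres within 6 mm of its centre seen from above and turned less than 0.15 rad (8 degrees) from it, not touched by the fingers (all of step 1 and value of joint lid between 0.06 and 0.225 rad and velocity of joint lid between -0.05 and 0.05 rad/s and contact force between the fingers and damp_box above 1 N); the arm keeps its last pose, push and grip.
It fails at once if the lid was opened (more than 6 mm) before both tiles were stacked on the third (value of joint lid above 0.03 rad and not (horizontal distance between each of tile_a_mid, tile_b_mid and tile_c_mid below 0.006 m and angle between the z axis of each of tile_a_mid, tile_b_mid and the z axis of tile_c_mid, either way round below 0.15 rad and angle between the x axis of each of tile_a_mid, tile_b_mid and the x axis of tile_c_mid, either way round below 0.1 rad and height (world z) of each of tile_a_mid, tile_b_mid below 0.024 m)).
It fails at once if the lid was swung open beyond 70 mm (value of joint lid above 0.35 rad).
It fails at once if the third tile was pushed more than 30 mm from its place (distance of tile_c_mid from where it was at the start of the episode above 0.03 m).
It fails at once if a bystander (bowl, jar, rib, stamp or loop tool) was pushed more than 30 mm (distance of any of tea_bowl, glaze_jar_1, glaze_jar_2, wood_rib, stamp_1, loop_tool from where it was at the start of the episode above 0.03 m).
It also fails if it takes over 64 s, if anything falls off the work surface, if the arm or the gripper's body presses on something with over 40 N, if the wrist force passes 120 N, or if a joint passes its speed limit or range.

## Robot

A 6-joint arm with a two-finger parallel gripper is mounted at the origin on a cart in front of the work surface, level with it; the furniture and walls round the work are solid. World frame = base frame: x ahead of the robot, y to its left, z up, the work surface at z = 0. Lengths are in m, angles in rad, forces in N, time in s.
With the tool pointing down it reaches from about 0.4 to 0.825 m from the base axis. Payload 7 kg.
Tool frame: the origin (TCP) lies at the very end of the fingers, on their centre line; the grasp point (between the pads) lies arm.grip_point_offset behind it (arm.grip_point_offset is the distance from the TCP to the grasp point, in m); z points along the fingers, y is the line along which they close (so a half turn about z gives the same grasp; the last joint's range is limited). The gripper opens to 88 mm and grips with 3 to 60 N. Pads are 19 mm wide; open, the fingers measure 130 mm over their backs; the gripper's body (78 mm by 193 mm) begins 47 mm behind the grasp point.
Start: joints at [1.449, 0.359, 0.012, 0, -1.224, -0.288], TCP at [0.269, 0.619, 0.195] pointing down, gripper open.
Joint ranges: [-3.07, 3.07], [-1.43, 2.12], [-1.02, 1.25], [-3.03, 1.67], [-3.05, -0], [-3.03, 3.03]. Speed limits (rad/s): [2.39, 2.39, 3.01, 3.14, 3.14, 3.14].

## Interface

Orientations are given as [roll, pitch, yaw] about the fixed x, y, z axes, in that order (R = Rz(yaw) Ry(pitch) Rx(roll)).
In Python, from station import arm gives the robot as it stands.
- The arm moves only by the shell command python3 -m crank 'ROWS' [OPENING] [FORCE]. ROWS is JSON, a list of rows, each an object of numbers: "dx", "dy", "dz": the shift along the tool's x, y, z in cm; "wx", "wy", "wz": the turn, a rotation vector about the tool's x, y, z in degrees. A call has exactly 10 rows; each row is the pose to reach, as a shift and turn from the pose commanded when the call began, along the tool's axes at that moment; what a row does not reach only later rows make up. A row lasts 1/8 s, in which the tool goes at most 62.5 mm and 10.7 degrees, less where a joint would pass 70% of its speed; a pose out of reach is approached as far as the arm can. A call with a gripper value outside its range is refused whole. OPENING is the finger opening in cm, from 0 to 8.76, set as the call begins (- or left out, the last holds). The fingers move at their own pace and stop on an object; FORCE is the grip in N (left out, the last holds). Time passes only in rows, so rows that repeat a pose let the fingers close, or fill a call up. It gives the time, the measured TCP pose, the force, the opening and the grip force at its end, in the units of the state.
- arm.get_state(): the state, without advancing time (a new reading comes with each control period).
- arm.grab_frame(name): name is "scene" or "side" or "wrist"; returns the picture (420x560x3 uint8, red, green, blue); there is no depth.
- arm.calibration(name): a dict with "fx", "fy", "cx", "cy" (pixels), "world_from_camera" (4x4, takes a point from camera to world coordinates). Camera axes: x right, y down, z forward; pixel columns grow to the right and rows downward; lengths in m; the calibration is good to about 2 mm. A picture is of the moment at which its call begins: read the wrist's pose just before it. calibration takes no time and is no camera call; for the wrist camera it gives the pose at the moment of the call.
- arm.job_done(): hands the job in; it is judged then, once.
Trained networks look in the newest picture that a camera, given by its name, has taken for a name from the list of things; names that differ only in an ending like _2 or _b are one class to them, and where a whole thing is asked for, a point or a joint stands for the part that bears it (a point fixed in the world has none). Each returns a list of dicts, best first, with "confidence" (0 to 1); they miss things now and then, are a little off and sometimes report something else, mostly with a low value. They report only what shows in the picture. A call takes as long as a camera call. They do not tell look-alikes from the thing itself.
- arm.find_in(camera, query): "centre" ([x, y, z] in m, in world coordinates, good to about 4 mm: the middle of the surface that is visible of it).
- arm.masks_of(camera, query): "pixels" (420x560 bool, what is visible of it).
- arm.mark_of(camera, query): "centre" ([x, y, z] in m, in world coordinates, good to about 4 mm: a listed point, or the origin of a listed thing).
The state is a dict: "t": time; "q": joint angles; "qd": joint speeds; "joint_efforts": joint torques, N m; "eef_pos": TCP position; "ee_rot": TCP orientation; "force": force on the tool from outside, world axes, zero at the start; "moment": the same for the moment, N m; "width": finger opening in m; "gripper_force": force on a finger pad.
Only numpy, scipy, OpenCV 4.12 (cv2) and the standard library are available. Lean on these libraries where they do the work, as an engineer would, in place of code of your own. Each camera call takes 0.05 s, during which the arm holds its last target. There are 200 camera calls.

## Working session

There is one attempt and no reset: what is moved stays moved. The work goes in short steps, Python scripts to look and compute and a shell command to move; the robot and the scene stay as the last step left them, time stands still between calls to the robot, and variables do not carry over. Pictures are saved under pics/ and viewed, at most 10 in all, crops included, and the job is handed in when it is done.

```bash
mkdir -p pics; ls
cat > h.py <<'E'
import numpy as np, cv2
from station import arm
from scipy.spatial.transform import Rotation as R
def shot(cam,name=None):
    f=arm.grab_frame(cam)
    if name: cv2.imwrite(f'pics/{name}.png',f[:,:,::-1])
    return f
def proj(cam,p):
    c=arm.calibration(cam);T=np.linalg.inv(np.array(c['world_from_camera']))
    q=T[:3,:3]@np.array(p)+T[:3,3];return np.array([c['fx']*q[0]/q[2]+c['cx'],c['fy']*q[1]/q[2]+c['cy']])
def ray(c,uv):
    T=np.array(c['world_from_camera']);d=T[:3,:3]@np.array([(uv[0]-c['cx'])/c['fx'],(uv[1]-c['cy'])/c['fy'],1]);return T[:3,3],d/np.linalg.norm(d)
def onz(c,uv,z):
    o,d=ray(c,uv);return o+d*(z-o[2])/d[2]
def tri(rs):
    A=sum(np.eye(3)-np.outer(d,d) for o,d in rs);b=sum((np.eye(3)-np.outer(d,d))@o for o,d in rs);return np.linalg.solve(A,b)
E
python3 - <<'E'
from h import *
a=shot('scene');b=shot('side')
s=arm.get_state();print(s['eef_pos'],s['ee_rot'],s['width'],arm.grip_point_offset)
cv2.imwrite('pics/s1.png',a[:,:,::-1]);cv2.imwrite('pics/s2.png',b[:,:,::-1])
for cam in('scene','side'):
  print(cam,np.round(arm.calibration(cam)['world_from_camera'],2).tolist())
  for q in('tile_a_mid','lid_grip','lid_hinge','damp_box','tea_bowl','glaze_jar_1','wood_rib','stamp_1','loop_tool'):
    for d in arm.mark_of(cam,q):print(cam,q,np.round(d['centre'],3),round(d['confidence'],2),proj(cam,d['centre']).round())
E
```

```text
pics
[0.26875729 0.61865242 0.19460325] [ 3.14006795e+00 -1.35019535e-04 -4.09915941e-01] 0.0877487475504744 0.0188
scene [[0.81, -0.45, 0.37, 0.03], [-0.59, -0.61, 0.53, -0.81], [-0.01, -0.65, -0.76, 1.23], [0.0, 0.0, 0.0, 1.0]]
scene tile_a_mid [ 0.514 -0.204 -0.002] 0.58 [304. 282.]
scene tile_a_mid [0.466 0.224 0.007] 0.5 [213. 196.]
scene tile_a_mid [0.561 0.091 0.113] 0.49 [258. 186.]
scene lid_grip [0.485 0.033 0.139] 0.65 [247. 203.]
scene lid_hinge [0.657 0.041 0.101] 0.6 [294. 185.]
scene damp_box [0.555 0.036 0.001] 0.92 [268. 221.]
scene tea_bowl [0.646 0.315 0.   ] 0.71 [245. 159.]
scene tea_bowl [ 0.536 -0.018  0.113] 0.31 [272. 212.]
scene glaze_jar_1 [ 0.656 -0.394  0.   ] 0.93 [387. 303.]
scene glaze_jar_1 [ 0.683 -0.323 -0.004] 0.68 [377. 281.]
scene glaze_jar_1 [ 0.536 -0.018  0.111] 0.63 [272. 212.]
scene glaze_jar_1 [ 0.561 -0.016  0.115] 0.38 [279. 207.]
scene wood_rib [ 0.661 -0.229 -0.004] 0.78 [349. 263.]
scene stamp_1 [ 0.687 -0.127 -0.002] 0.43 [334. 236.]
scene loop_tool [ 0.433 -0.335  0.003] 0.77 [310. 331.]
side [[-0.61, -0.68, 0.4, 0.03], [-0.79, 0.52, -0.32, 0.41], [0.01, -0.52, -0.86, 1.26], [0.0, 0.0, 0.0, 1.0]]
side tile_a_mid [0.466 0.221 0.004] 0.83 [228. 315.]
side tile_a_mid [ 0.515 -0.207  0.002] 0.65 [344. 213.]
side tile_a_mid [0.562 0.097 0.111] 0.62 [244. 241.]
side lid_grip [0.488 0.036 0.138] 0.75 [282. 244.]
side lid_hinge [0.66  0.036 0.097] 0.79 [241. 205.]
side damp_box [0.556 0.039 0.003] 0.97 [265. 250.]
side tea_bowl [0.642 0.316 0.002] 0.71 [159. 286.]
side tea_bowl [ 0.5   -0.349  0.01 ] 0.5 [385. 189.]
side glaze_jar_1 [ 0.684 -0.322 -0.003] 0.87 [335. 155.]
side glaze_jar_1 [ 0.655 -0.393  0.001] 0.8 [359. 149.]
side glaze_jar_1 [0.533 0.096 0.113] 0.27 [251. 249.]
side wood_rib [ 0.659 -0.225 -0.001] 0.83 [316. 176.]
side loop_tool [ 0.432 -0.333  0.002] 0.8 [397. 209.]
```

Run:
```python
import cv2,numpy as np
a=cv2.imread('pics/s1.png')[120:360,180:420];b=cv2.imread('pics/s2.png')[120:360,140:420]
cv2.imwrite('pics/v1.png',np.hstack([cv2.resize(a,(400,400)),cv2.resize(b,(400,343))[:,:].copy() if 0 else cv2.copyMakeBorder(cv2.resize(b,(400,343)),0,57,0,0,cv2.BORDER_CONSTANT)]))
```

```text
(no output)
```

View pics/v1.png

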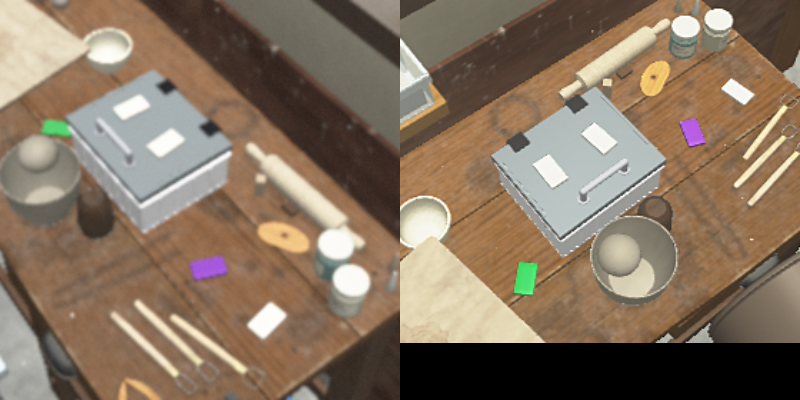

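The white tiles lie on the lid at scene (259,184) and (279,205), and the third white tile is on the table at scene (340,312) / side (377,184). The look-alikes are the green tile at scene (213,197) and the purple tile at scene (305,280), and neither is wanted. The networks confuse all of these, so I'll segment the white ones.

```bash
cat >> h.py <<'E'
def white(f,c,uv,z,thr=None,rad=45,dbg=None):
    """white tile blob near uv; back-project contour to plane z; centre, long-axis yaw, size, corners"""
    hsv=cv2.cvtColor(f,cv2.COLOR_RGB2HSV)
    m=((hsv[:,:,1]<45)&(hsv[:,:,2]>(thr or 205))).astype(np.uint8)
    n,l,st,ce=cv2.connectedComponentsWithStats(m,connectivity=4)
    k=min((i for i in range(1,n) if st[i,4]>60),key=lambda i:np.hypot(*(ce[i]-uv)))
    if dbg is not None: dbg[l==k]=(255,0,255)
    cn=max(cv2.findContours((l==k).astype(np.uint8),cv2.RETR_EXTERNAL,cv2.CHAIN_APPROX_NONE)[0],key=len)[:,0,:]
    P=np.array([onz(c,p,z)[:2] for p in cn])
    (cx,cy),(w,h),an=cv2.minAreaRect((P*1000).astype(np.float32))
    if w<h: w,h,an=h,w,an+90
    M=(l==k);v,u=np.nonzero(M)
    return ce[k],np.array([cx,cy])/1000,((an+90)%180)-90,(w,h),st[k,4]
E
python3 - <<'E'
from h import *
s={'scene':{'A':(259,184),'B':(279,205),'C':(340,312)},'side':{'A':(245,240),'B':(280,217),'C':(377,184)}}
out={}
for cam,fn in(('scene','s1'),('side','s2')):
  f=cv2.imread(f'pics/{fn}.png')[:,:,::-1].copy();c=arm.calibration(cam)
  for k,uv in s[cam].items():
    r=white(f,c,uv,0.008 if k=='C' else .118,thr=190);out[cam,k]=ray(c,r[0]);print(cam,k,*[np.round(x,3) for x in r])
for k in 'ABC':print(k,tri([out['scene',k],out['side',k]]).round(4))
c=arm.calibration('wrist');st=arm.get_state()
T=np.eye(4);T[:3,:3]=R.from_euler('xyz',st['ee_rot']).as_matrix();T[:3,3]=st['eef_pos']
print(c['fx'],c['fy'],c['cx'],c['cy'],(np.linalg.inv(T)@np.array(c['world_from_camera'])).round(3))
E
```

```text
scene A [258.59  183.654] [0.564 0.094] -3.072 [63.543 40.435] 205
scene B [278.966 205.173] [ 0.565 -0.012] 5.818 [64.264 41.474] 237
scene C [339.685 311.874] [ 0.53  -0.341] 10.507 [60.872 37.315] 286
side A [269.046 241.45 ] [0.53  0.038] -89.149 [230.805 149.528] 4012
side B [269.046 241.45 ] [0.53  0.038] -89.149 [230.805 149.528] 4012
side C [375.886 183.572] [ 0.529 -0.341] 9.998 [57.245 33.769] 201
A [0.5254 0.0587 0.1548]
B [0.5705 0.0272 0.0554]
C [ 0.5297 -0.3411  0.008 ]
351.2113665915186 351.2113665915186 278.46848691149773 210.75099005812254 [[ 0.001 -0.955 -0.297  0.081]
 [ 1.     0.     0.001  0.   ]
 [-0.001 -0.297  0.955 -0.189]
 [ 0.     0.     0.     1.   ]]
```

```bash
cat >> h.py <<'E'
def delta(p,yaw_deg,s=None):
    s=s or arm.get_state();R0=R.from_euler('xyz',s['ee_rot']);R1=R.from_euler('xyz',[np.pi,0,np.radians(yaw_deg)])
    d=R0.inv().apply(np.array(p)-s['eef_pos'])*100;w=(R0.inv()*R1).as_rotvec(degrees=True)
    print('cm',d.round(2),'deg',w.round(2),'dist',np.linalg.norm(d).round(1))
E
python3 -c "
from h import *
delta([.56,.08,.25],0)"
```

```text
cm [48.18 37.84 -5.45] deg [  0.     0.   -23.48] dist 61.5
```

```bash
python3 -m crank '[{"dx":4.5,"dy":3.5,"dz":-2,"wz":-3},{"dx":9,"dy":7,"dz":-4,"wz":-6},{"dx":14,"dy":11,"dz":-5.5,"wz":-9},{"dx":19,"dy":15,"dz":-5.5,"wz":-12},{"dx":24,"dy":19,"dz":-5.5,"wz":-15},{"dx":29,"dy":23,"dz":-5.5,"wz":-18},{"dx":34,"dy":27,"dz":-5.5,"wz":-21},{"dx":39,"dy":31,"dz":-5.5,"wz":-23.5},{"dx":44,"dy":35,"dz":-5.5,"wz":-23.5},{"dx":48,"dy":38,"dz":-5.5,"wz":-23.5}]' 5.5 8
python3 - <<'E'
from h import *
c=arm.calibration('wrist');f=shot('wrist','w1')
for k,p in dict(A=[.564,.094,.118],B=[.565,-.012,.118]).items():
  uv=proj('wrist',p);print(k,uv.round(),f[int(uv[1]),int(uv[0])])
  try:print(*[np.round(x,3) for x in white(f,c,uv,.118,thr=215)])
  except Exception as e:print(e)
for q in('lid_grip','lid_hinge'):
  for d in arm.mark_of('wrist',q):print(q,np.round(d['centre'],3),round(d['confidence'],2))
E
```

```text
$[0]: bad value
Traceback (most recent call last):
IndexError: index -975 is out of bounds for axis 0 with size 420
```

View pics/w1.png

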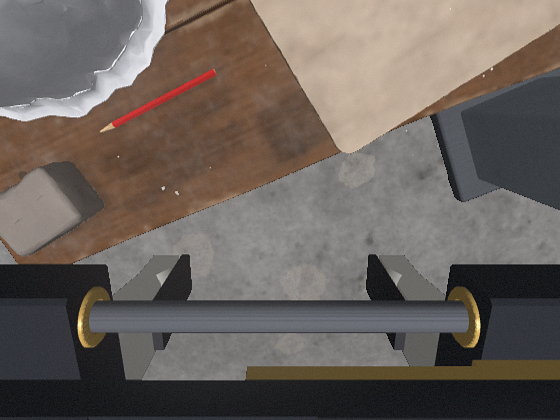

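The move was refused, so the arm is still at its start and the wrist shows only the table edge. I'll give all six keys in each row.

```bash
python3 -m crank '[{"dx":4.5,"dy":3.5,"dz":-2,"wx":0,"wy":0,"wz":-3},{"dx":9,"dy":7,"dz":-4,"wx":0,"wy":0,"wz":-6},{"dx":14,"dy":11,"dz":-5.5,"wx":0,"wy":0,"wz":-9},{"dx":19,"dy":15,"dz":-5.5,"wx":0,"wy":0,"wz":-12},{"dx":24,"dy":19,"dz":-5.5,"wx":0,"wy":0,"wz":-15},{"dx":29,"dy":23,"dz":-5.5,"wx":0,"wy":0,"wz":-18},{"dx":34,"dy":27,"dz":-5.5,"wx":0,"wy":0,"wz":-21},{"dx":39,"dy":31,"dz":-5.5,"wx":0,"wy":0,"wz":-23.5},{"dx":44,"dy":35,"dz":-5.5,"wx":0,"wy":0,"wz":-23.5},{"dx":48,"dy":38,"dz":-5.5,"wx":0,"wy":0,"wz":-23.5}]' 5.5 8
python3 - <<'E'
from h import *
c=arm.calibration('wrist');f=shot('wrist','w2')
for k,p in dict(A=[.564,.094,.118],B=[.565,-.012,.118]).items():
  uv=proj('wrist',p);print(k,uv.round())
  try:print(*[np.round(x,3) for x in white(f,c,uv,.118,thr=215)])
  except Exception as e:print(e)
for q in('lid_grip','lid_hinge'):
  for d in arm.mark_of('wrist',q):print(q,np.round(d['centre'],3),round(d['confidence'],2))
E
```

```text
t: 2.3
eef_pos: [0.5585, 0.0774, 0.251]
ee_rot: [-3.141, -0.001, 0.001]
force: [1.4, 0.1, -1.0]
width: 0.0549
gripper_force: 0.0
A [254. 188.]
[260.144 185.798] [0.563 0.094] -1.104 [56.439 32.649] 2066
B [367. 187.]
[373.248 185.198] [ 0.564 -0.012] 6.727 [56.59  32.812] 2063
lid_grip [0.487 0.036 0.142] 0.74
lid_hinge [0.664 0.04  0.1  ] 0.66
```

Run:
```python
from h import *
c=arm.calibration('wrist');f=shot('wrist','w3')
for k,uv in dict(A=[254,187],B=[368,187]).items():
  print(k,*[np.round(x,4) for x in white(f,c,uv,.118,thr=215)])
print(arm.get_state()['eef_pos'])
```

```text
A [258.8859 185.795 ] [0.5635 0.0943] -0.3372 [55.7173 32.5451] 2078
B [372.3676 184.7313] [ 0.5639 -0.0122] 6.7459 [56.5918 32.8371] 2073
[0.55804236 0.07790321 0.25018907]
```

View pics/w3.png

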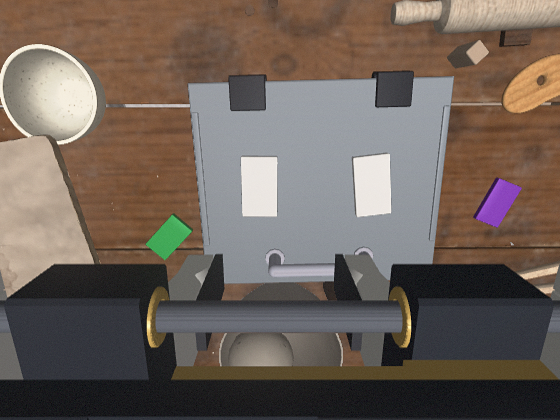

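The lid tiles to take are the white ones at wrist (259,186) for A and (372,185) for B. The green (169,237) and purple (498,203) tiles stay put. The scene and wrist views agree on the tops at z≈0.118. Going for tile A.

```bash
python3 -m crank '[{"dx":0.3,"dy":-0.8,"dz":2.5,"wx":0,"wy":0,"wz":0.7},{"dx":0.56,"dy":-1.64,"dz":6,"wx":0,"wy":0,"wz":0.7},{"dx":0.56,"dy":-1.64,"dz":9.5,"wx":0,"wy":0,"wz":0.7},{"dx":0.56,"dy":-1.64,"dz":12,"wx":0,"wy":0,"wz":0.7},{"dx":0.56,"dy":-1.64,"dz":13,"wx":0,"wy":0,"wz":0.7},{"dx":0.56,"dy":-1.64,"dz":13.5,"wx":0,"wy":0,"wz":0.7},{"dx":0.56,"dy":-1.64,"dz":13.8,"wx":0,"wy":0,"wz":0.7},{"dx":0.56,"dy":-1.64,"dz":13.8,"wx":0,"wy":0,"wz":0.7},{"dx":0.56,"dy":-1.64,"dz":13.8,"wx":0,"wy":0,"wz":0.7},{"dx":0.56,"dy":-1.64,"dz":13.8,"wx":0,"wy":0,"wz":0.7}]'
```

```text
t: 3.75
eef_pos: [0.5636, 0.0957, 0.1128]
ee_rot: [-3.141, -0.001, -0.012]
force: [-0.4, 0.1, -0.9]
width: 0.0551
gripper_force: 0.0
```

```bash
python3 -m crank '[{"dx":0,"dy":0.1,"dz":0.08,"wx":0,"wy":0,"wz":0},{"dx":0,"dy":0.1,"dz":0.08,"wx":0,"wy":0,"wz":0},{"dx":0,"dy":0.1,"dz":0.08,"wx":0,"wy":0,"wz":0},{"dx":0,"dy":0.1,"dz":0.08,"wx":0,"wy":0,"wz":0},{"dx":0,"dy":0.1,"dz":0.08,"wx":0,"wy":0,"wz":0},{"dx":0,"dy":0.1,"dz":0.08,"wx":0,"wy":0,"wz":0},{"dx":0,"dy":0.1,"dz":-1,"wx":0,"wy":0,"wz":0},{"dx":0,"dy":0.1,"dz":-3,"wx":0,"wy":0,"wz":0},{"dx":0,"dy":0.1,"dz":-6,"wx":0,"wy":0,"wz":0},{"dx":0,"dy":0.1,"dz":-9,"wx":0,"wy":0,"wz":0}]' 2 10
python3 -c "
from h import *
delta([.54,-.34,.19],10)"
```

```text
t: 5.0
eef_pos: [0.5634, 0.0946, 0.2042]
ee_rot: [-3.142, -0.001, -0.012]
force: [0.9, 0.9, -0.3]
width: 0.0198
gripper_force: 0.0
cm [-1.83 43.49  1.42] deg [ -0.    -0.03 -10.67] dist 43.6
```

The opening of 19.8 mm means the grasp missed. Looking again.

Run:
```python
from h import *
c=arm.calibration('wrist');f=shot('wrist','w4');shot('scene','s4')
for k,p in dict(A=[.5637,.0943,.118],B=[.564,-.012,.118]).items():
  print(k,proj('wrist',p),*[np.round(x,4) for x in white(f,c,proj('wrist',p),.118,thr=215)])
```

```text
A [279.16111768 207.43842127] [278.3493 204.6632] [0.5632 0.0942] -0.6581 [56.117  33.0707] 2720
B [408.1251588  205.81770953] [408.5442 202.3539] [ 0.564 -0.012] 6.8035 [56.7633 33.0324] 2701
```

View pics/w4.png

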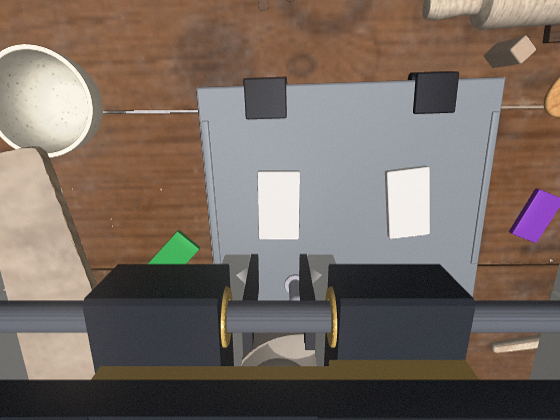

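```bash
python3 -c "
from h import *
print(arm.get_state()['eef_pos'],arm.get_state()['width']);delta([.5634,.0943,.1112],-.7)"
```

```text
[0.56555027 0.09531269 0.20709898] 0.020172811824629006
cm [-0.28  0.12  9.59] deg [-0.13 -0.37  0.06] dist 9.6
```

```bash
python3 -m crank '[{"dx":0,"dy":0,"dz":0,"wx":0,"wy":0,"wz":0},{"dx":0,"dy":0,"dz":0,"wx":0,"wy":0,"wz":0},{"dx":0,"dy":0,"dz":0,"wx":0,"wy":0,"wz":0},{"dx":0,"dy":0,"dz":1,"wx":0,"wy":0,"wz":0},{"dx":0,"dy":0,"dz":2.5,"wx":0,"wy":0,"wz":0},{"dx":0,"dy":0,"dz":4.5,"wx":0,"wy":0,"wz":0},{"dx":0,"dy":0,"dz":6,"wx":0,"wy":0,"wz":0},{"dx":0,"dy":0,"dz":6.5,"wx":0,"wy":0,"wz":0},{"dx":0,"dy":0,"dz":6.5,"wx":0,"wy":0,"wz":0},{"dx":0,"dy":0,"dz":6.5,"wx":0,"wy":0,"wz":0}]' 4.4 12
python3 -c "
from h import *
delta([.5634,.0943,.1112],-.7)"
```

```text
t: 6.35
eef_pos: [0.5638, 0.0949, 0.1381]
ee_rot: [-3.141, -0.001, -0.012]
force: [-0.4, -0.5, 0.0]
width: 0.044
gripper_force: 0.0
cm [-0.04  0.06  2.69] deg [-0.02 -0.06  0.03] dist 2.7
```

```bash
python3 -m crank '[{"dx":0,"dy":0.06,"dz":1,"wx":0,"wy":0,"wz":0},{"dx":0,"dy":0.06,"dz":2,"wx":0,"wy":0,"wz":0},{"dx":0,"dy":0.06,"dz":2.4,"wx":0,"wy":0,"wz":0},{"dx":0,"dy":0.06,"dz":2.6,"wx":0,"wy":0,"wz":0},{"dx":0,"dy":0.06,"dz":2.7,"wx":0,"wy":0,"wz":0},{"dx":0,"dy":0.06,"dz":2.7,"wx":0,"wy":0,"wz":0},{"dx":0,"dy":0.06,"dz":2.7,"wx":0,"wy":0,"wz":0},{"dx":0,"dy":0.06,"dz":2.7,"wx":0,"wy":0,"wz":0},{"dx":0,"dy":0.06,"dz":2.7,"wx":0,"wy":0,"wz":0},{"dx":0,"dy":0.06,"dz":2.7,"wx":0,"wy":0,"wz":0}]'
python3 -m crank '[{"dx":0,"dy":0,"dz":0,"wx":0,"wy":0,"wz":0},{"dx":0,"dy":0,"dz":0,"wx":0,"wy":0,"wz":0},{"dx":0,"dy":0,"dz":0,"wx":0,"wy":0,"wz":0},{"dx":0,"dy":0,"dz":0,"wx":0,"wy":0,"wz":0},{"dx":0,"dy":0,"dz":0,"wx":0,"wy":0,"wz":0},{"dx":0,"dy":0,"dz":0,"wx":0,"wy":0,"wz":0},{"dx":0,"dy":0,"dz":0,"wx":0,"wy":0,"wz":0},{"dx":0,"dy":0,"dz":0,"wx":0,"wy":0,"wz":0},{"dx":0,"dy":0,"dz":0,"wx":0,"wy":0,"wz":0},{"dx":0,"dy":0,"dz":0,"wx":0,"wy":0,"wz":0}]' 2 12
```

```text
t: 7.6
eef_pos: [0.5634, 0.0941, 0.1105]
ee_rot: [-3.142, -0.0, -0.012]
force: [-0.3, 0.7, -0.5]
width: 0.0441
gripper_force: 0.0
t: 8.85
eef_pos: [0.5634, 0.0941, 0.1105]
ee_rot: [-3.142, -0.0, -0.012]
force: [0.2, -0.7, -0.9]
width: 0.0198
gripper_force: 0.0
```

Run:
```python
from h import *
s=shot('scene');d=shot('side');w=shot('wrist')
p=arm.get_state()['eef_pos']
for n,f in(('scene',s),('side',d)):
  u=proj(n,p);print(n,u);f[int(u[1]),int(u[0])]=(255,0,0)
  if n=='scene':a=f[130:240,200:330]
  else:b=f[190:300,200:330]
cv2.imwrite('pics/v5.png',np.hstack([cv2.resize(x,None,fx=3,fy=3,interpolation=2) for x in(a,b)])[:,:,::-1])
cv2.imwrite('pics/w5.png',w[:,:,::-1])
```

```text
scene [258.5530706  185.37644304]
side [244.47151051 240.32176375]
```

View pics/v5.png

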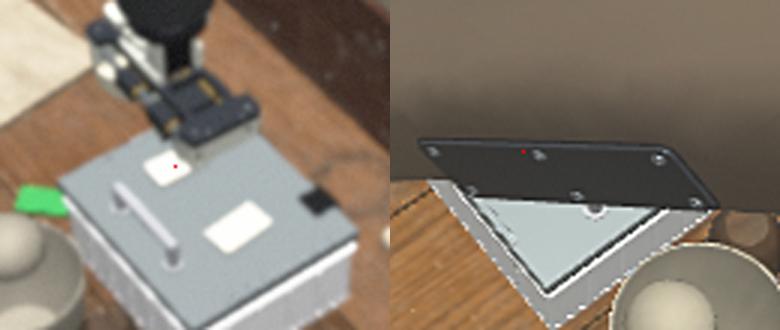

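View pics/w5.png

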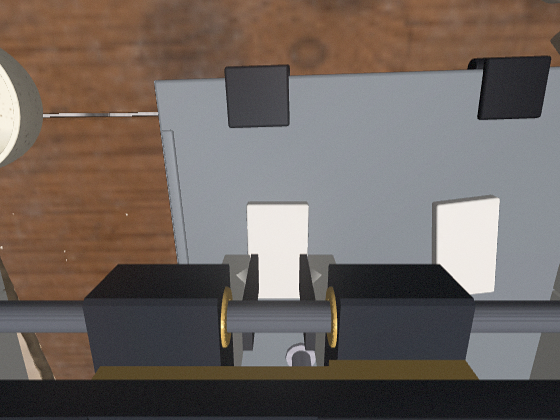

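The closed fingers never touched the tile. In the wrist picture the pads end at row 255, above the tile at rows 202–298, and the pad gap (≈42 px for 20 mm) puts the real tips about 30 mm higher than the reported TCP. I'll check that by reopening and feeling downwards.

```bash
python3 -m crank '[{"dx":0,"dy":0,"dz":0,"wx":0,"wy":0,"wz":0},{"dx":0,"dy":0,"dz":0,"wx":0,"wy":0,"wz":0},{"dx":0,"dy":0,"dz":0,"wx":0,"wy":0,"wz":0},{"dx":0,"dy":0,"dz":0,"wx":0,"wy":0,"wz":0},{"dx":0,"dy":0,"dz":0,"wx":0,"wy":0,"wz":0},{"dx":0,"dy":0,"dz":0.2,"wx":0,"wy":0,"wz":0},{"dx":0,"dy":0,"dz":0.4,"wx":0,"wy":0,"wz":0},{"dx":0,"dy":0,"dz":0.6,"wx":0,"wy":0,"wz":0},{"dx":0,"dy":0,"dz":0.8,"wx":0,"wy":0,"wz":0},{"dx":0,"dy":0,"dz":1,"wx":0,"wy":0,"wz":0}]' 4.6 12
python3 - <<'E'
from h import *
w=shot('wrist');s=shot('scene')
cv2.imwrite('pics/w6.png',w[:,:,::-1]);cv2.imwrite('pics/s6.png',s[:,:,::-1])
st=arm.get_state();print(st['eef_pos'],st['force'])
p=st['eef_pos']
for z in(0,.01,.02,.03):
  for y in(-.023,.023):print(z,y,proj('scene',p+[0.0095,y,z]).round(1),proj('wrist',p+[.0095,y,z]).round())
g=w[255:262].mean(0).mean(1);print(g[200:360:4].round())
E
```

```text
t: 10.25
eef_pos: [0.5634, 0.0941, 0.1003]
ee_rot: [3.141, 0.0, -0.012]
force: [-0.1, 0.4, 0.6]
width: 0.0462
gripper_force: 0.0
[0.56319511 0.09403416 0.10016586] [-0.19482939 -0.11147162  0.35989081]
0 -0.023 [265.5 190.9] [318. 232.]
0 0.023 [257.1 181.9] [237. 233.]
0.01 -0.023 [265.4 188.6] [319. 238.]
0.01 0.023 [256.9 179.7] [235. 239.]
0.02 -0.023 [265.2 186.4] [322. 246.]
0.02 0.023 [256.7 177.4] [233. 247.]
0.03 -0.023 [265.1 184.1] [324. 254.]
0.03 0.023 [256.6 175.1] [231. 255.]
[100. 101. 101. 101. 101. 103.  48.  51. 147. 144. 145. 144. 228. 227.
 227. 227. 226. 227. 227. 227. 226. 227. 227. 227. 227. 227. 226. 213.
 143. 142. 142. 144.  46.  43. 100. 100. 100. 100. 101.  99.]
```

Confirmed: the reported TCP is 10 mm below the lid top with no contact, and the pad edges match a tip 30 mm up. The real tips are therefore at about TCP z + 0.031. Going on down gently.

```bash
python3 -m crank '[{"dx":0,"dy":0,"dz":0.4,"wx":0,"wy":0,"wz":0},{"dx":0,"dy":0,"dz":0.8,"wx":0,"wy":0,"wz":0},{"dx":0,"dy":0,"dz":1.1,"wx":0,"wy":0,"wz":0},{"dx":0,"dy":0,"dz":1.3,"wx":0,"wy":0,"wz":0},{"dx":0,"dy":0,"dz":1.5,"wx":0,"wy":0,"wz":0},{"dx":0,"dy":0,"dz":1.6,"wx":0,"wy":0,"wz":0},{"dx":0,"dy":0,"dz":1.7,"wx":0,"wy":0,"wz":0},{"dx":0,"dy":0,"dz":1.75,"wx":0,"wy":0,"wz":0},{"dx":0,"dy":0,"dz":1.75,"wx":0,"wy":0,"wz":0},{"dx":0,"dy":0,"dz":1.75,"wx":0,"wy":0,"wz":0}]'
python3 -m crank '[{"dx":0,"dy":0,"dz":0.05,"wx":0,"wy":0,"wz":0},{"dx":0,"dy":0,"dz":0.1,"wx":0,"wy":0,"wz":0},{"dx":0,"dy":0,"dz":0.1,"wx":0,"wy":0,"wz":0},{"dx":0,"dy":0,"dz":0.1,"wx":0,"wy":0,"wz":0},{"dx":0,"dy":0,"dz":0.1,"wx":0,"wy":0,"wz":0},{"dx":0,"dy":0,"dz":0.1,"wx":0,"wy":0,"wz":0},{"dx":0,"dy":0,"dz":0.1,"wx":0,"wy":0,"wz":0},{"dx":0,"dy":0,"dz":0.1,"wx":0,"wy":0,"wz":0},{"dx":0,"dy":0,"dz":0.1,"wx":0,"wy":0,"wz":0},{"dx":0,"dy":0,"dz":0.1,"wx":0,"wy":0,"wz":0}]' 2 12
```

```text
t: 11.6
eef_pos: [0.5634, 0.0941, 0.083]
ee_rot: [-3.142, -0.0, -0.012]
force: [-0.3, -0.3, -0.6]
width: 0.0464
gripper_force: 0.0
t: 12.85
eef_pos: [0.5634, 0.0941, 0.0821]
ee_rot: [3.142, -0.0, -0.012]
force: [-1.3, -0.8, 4.5]
width: 0.0336
gripper_force: 12.0
```

Tile A is gripped (33.6 mm, 12 N), and lid contact puts the tip offset at ≈28 mm. Lifting and carrying it to a viewing pose near C.

```bash
python3 -c "
from h import *
delta([.475,-.335,.17],10.2)"
```

```text
cm [-8.33 43.01 -8.79] deg [  0.    -0.   -10.88] dist 44.7
```

```bash
python3 -m crank '[{"dx":0,"dy":0,"dz":-1.5,"wx":0,"wy":0,"wz":0},{"dx":0,"dy":0,"dz":-5,"wx":0,"wy":0,"wz":0},{"dx":-1,"dy":4,"dz":-8.8,"wx":0,"wy":0,"wz":0},{"dx":-2,"dy":10,"dz":-8.8,"wx":0,"wy":0,"wz":-2},{"dx":-3.2,"dy":16,"dz":-8.8,"wx":0,"wy":0,"wz":-4},{"dx":-4.4,"dy":22,"dz":-8.8,"wx":0,"wy":0,"wz":-6},{"dx":-5.6,"dy":28,"dz":-8.8,"wx":0,"wy":0,"wz":-8},{"dx":-6.8,"dy":34,"dz":-8.8,"wx":0,"wy":0,"wz":-10},{"dx":-7.8,"dy":40,"dz":-8.8,"wx":0,"wy":0,"wz":-10.9},{"dx":-8.3,"dy":43,"dz":-8.8,"wx":0,"wy":0,"wz":-10.9}]'
python3 - <<'E'
from h import *
arm.find_in('side','wood_rib') if 0 else None
shot('side');shot('side')
for i in range(2):
  c=arm.calibration('wrist');f=shot('wrist','w7')
  u=proj('wrist',[.5297,-.3411,.008]);r=white(f,c,u,.008,thr=205);print(u,*[np.round(x,4) for x in r])
# held tile, and height of C by two views
s=arm.get_state();print(s['eef_pos'],s['width'],s['gripper_force'])
print('tri',tri([ray(c,r[0]),ray(arm.calibration('scene'),[339.685,311.874]),ray(arm.calibration('side'),[375.886,183.572])]))
v=f.copy();cv2.drawMarker(v,tuple(int(x) for x in r[0]),(255,0,0));cv2.imwrite('pics/w7.png',v[:,:,::-1])
E
```

```text
t: 14.1
eef_pos: [0.4743, -0.3376, 0.1706]
ee_rot: [3.141, -0.0, 0.176]
force: [-0.1, 0.6, -0.3]
width: 0.0336
gripper_force: 12.0
[292.355364   131.03818676] [290.5708 128.291 ] [ 0.5308 -0.3407] 10.0109 [56.2195 32.8608] 2048
[293.33624663 131.57514786] [291.762 129.269] [ 0.5304 -0.3406] 9.9268 [56.3727 33.1925] 2067
[ 0.47500569 -0.33534013  0.17024639] 0.03349849062228592 11.99998989701271
tri [ 0.5303856  -0.34084157  0.00715615]
```

View pics/w7.png

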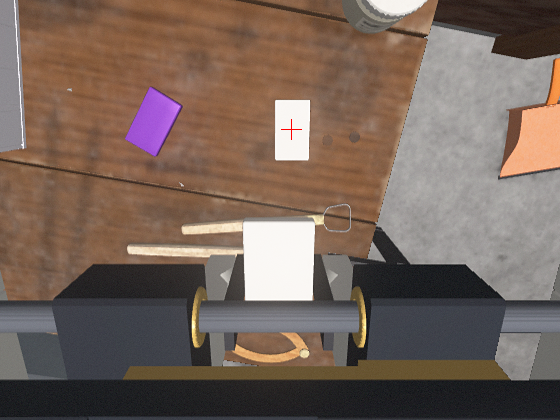

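The wrist picture shows A held square in the fingers at (278,258), with white tile C clear at (292,129). Purple is at (154,122) and stays. C is at (0.530,-0.341), top ≈0.007–0.008, yaw 10°.

```bash
python3 -c "
from h import *
delta([.5302,-.3407,.01],10)"
```

```text
cm [ 5.34  1.5  16.03] deg [-0.01 -0.01  0.13] dist 17.0
```

```bash
python3 -m crank '[{"dx":1.5,"dy":0.4,"dz":3,"wx":0,"wy":0,"wz":0},{"dx":3.5,"dy":1,"dz":7,"wx":0,"wy":0,"wz":0},{"dx":5.34,"dy":1.5,"dz":11,"wx":0,"wy":0,"wz":0},{"dx":5.34,"dy":1.5,"dz":14,"wx":0,"wy":0,"wz":0},{"dx":5.34,"dy":1.5,"dz":15.5,"wx":0,"wy":0,"wz":0},{"dx":5.34,"dy":1.5,"dz":16,"wx":0,"wy":0,"wz":0},{"dx":5.34,"dy":1.5,"dz":16,"wx":0,"wy":0,"wz":0},{"dx":5.34,"dy":1.5,"dz":16,"wx":0,"wy":0,"wz":0},{"dx":5.34,"dy":1.5,"dz":16,"wx":0,"wy":0,"wz":0},{"dx":5.34,"dy":1.5,"dz":16,"wx":0,"wy":0,"wz":0}]'; python3 -c "
from h import *
delta([.5302,-.3407,-.0192],10)"
```

```text
t: 15.55
eef_pos: [0.5307, -0.3403, 0.0105]
ee_rot: [3.141, -0.001, 0.178]
force: [0.9, -0.5, -0.8]
width: 0.0338
gripper_force: 12.0
cm [-0.06  0.03  2.97] deg [ 0.02 -0.05  0.21] dist 3.0
```

```bash
python3 -m crank '[{"dx":-0.05,"dy":0.03,"dz":1,"wx":0,"wy":0,"wz":0},{"dx":-0.05,"dy":0.03,"dz":1.8,"wx":0,"wy":0,"wz":0},{"dx":-0.05,"dy":0.03,"dz":2.3,"wx":0,"wy":0,"wz":0},{"dx":-0.05,"dy":0.03,"dz":2.6,"wx":0,"wy":0,"wz":0},{"dx":-0.05,"dy":0.03,"dz":2.8,"wx":0,"wy":0,"wz":0},{"dx":-0.05,"dy":0.03,"dz":2.9,"wx":0,"wy":0,"wz":0},{"dx":-0.05,"dy":0.03,"dz":3,"wx":0,"wy":0,"wz":0},{"dx":-0.05,"dy":0.03,"dz":3,"wx":0,"wy":0,"wz":0},{"dx":-0.05,"dy":0.03,"dz":3,"wx":0,"wy":0,"wz":0},{"dx":-0.05,"dy":0.03,"dz":3,"wx":0,"wy":0,"wz":0}]'
```

```text
t: 16.8
eef_pos: [0.5302, -0.3406, -0.0199]
ee_rot: [3.141, -0.0, 0.178]
force: [-0.7, 0.3, 1.5]
width: 0.034
gripper_force: 12.0
```

```bash
python3 -m crank '[{"dx":0,"dy":0,"dz":0,"wx":0,"wy":0,"wz":0},{"dx":0,"dy":0,"dz":0,"wx":0,"wy":0,"wz":0},{"dx":0,"dy":0,"dz":0,"wx":0,"wy":0,"wz":0},{"dx":0,"dy":0,"dz":0,"wx":0,"wy":0,"wz":0},{"dx":0,"dy":0,"dz":-0.5,"wx":0,"wy":0,"wz":0},{"dx":0,"dy":0,"dz":-3,"wx":0,"wy":0,"wz":0},{"dx":0,"dy":0,"dz":-8,"wx":0,"wy":0,"wz":0},{"dx":0,"dy":0,"dz":-13,"wx":0,"wy":0,"wz":0},{"dx":0,"dy":0,"dz":-17,"wx":0,"wy":0,"wz":0},{"dx":0,"dy":0,"dz":-19,"wx":0,"wy":0,"wz":0}]' 4.6 12
python3 - <<'E'
from h import *
for i in range(2):
  c=arm.calibration('wrist');f=shot('wrist','w8')
  u=proj('wrist',[.5302,-.3407,.016]);r=white(f,c,u,.016,thr=205);print(u,*[np.round(x,4) for x in r])
delta([.5638,-.0121,.155],6.75)
E
```

```text
t: 18.05
eef_pos: [0.531, -0.341, 0.1734]
ee_rot: [3.139, -0.004, 0.179]
force: [-0.5, -0.2, -0.4]
width: 0.0459
gripper_force: 0.0
[276.05363951 187.16839747] [277.4484 185.5479] [ 0.5308 -0.3411] 10.21 [58.9447 33.6271] 1898
[276.51222583 187.28328603] [276.672  186.6147] [ 0.5298 -0.3414] 10.9853 [56.6964 33.313 ] 1817
cm [  9.02 -31.82   1.8 ] deg [ 0.16 -0.27  3.49] dist 33.1
```

Stack A sits within about 1 mm of C and 0.5° of its yaw. On to tile B.

```bash
python3 -m crank '[{"dx":1,"dy":-3.5,"dz":0,"wx":0,"wy":0,"wz":0.5},{"dx":2.5,"dy":-9,"dz":0,"wx":0,"wy":0,"wz":1},{"dx":4,"dy":-15,"dz":0,"wx":0,"wy":0,"wz":1.5},{"dx":5.7,"dy":-21,"dz":0,"wx":0,"wy":0,"wz":2.5},{"dx":7.4,"dy":-27,"dz":1,"wx":0,"wy":0,"wz":3.4},{"dx":8.5,"dy":-30.5,"dz":2,"wx":0,"wy":0,"wz":3.4},{"dx":9.0,"dy":-31.8,"dz":3.5,"wx":0,"wy":0,"wz":3.4},{"dx":9.0,"dy":-31.8,"dz":5,"wx":0,"wy":0,"wz":3.4},{"dx":9.0,"dy":-31.8,"dz":5.5,"wx":0,"wy":0,"wz":3.4},{"dx":9.0,"dy":-31.8,"dz":5.5,"wx":0,"wy":0,"wz":3.4}]'
python3 - <<'E'
from h import *
delta([.5638,-.0121,.0825],6.75)
E
```

```text
t: 19.4
eef_pos: [0.5618, -0.0128, 0.1144]
ee_rot: [3.141, 0.001, 0.118]
force: [-0.2, -0.3, 0.2]
width: 0.046
gripper_force: 0.0
cm [ 0.21 -0.05  3.19] deg [ 0.02  0.07 -0.01] dist 3.2
```

```bash
python3 -m crank '[{"dx":0.2,"dy":-0.05,"dz":0.8,"wx":0,"wy":0,"wz":0},{"dx":0.2,"dy":-0.05,"dz":1.6,"wx":0,"wy":0,"wz":0},{"dx":0.2,"dy":-0.05,"dz":2.2,"wx":0,"wy":0,"wz":0},{"dx":0.2,"dy":-0.05,"dz":2.7,"wx":0,"wy":0,"wz":0},{"dx":0.2,"dy":-0.05,"dz":3,"wx":0,"wy":0,"wz":0},{"dx":0.2,"dy":-0.05,"dz":3.1,"wx":0,"wy":0,"wz":0},{"dx":0.2,"dy":-0.05,"dz":3.2,"wx":0,"wy":0,"wz":0},{"dx":0.2,"dy":-0.05,"dz":3.2,"wx":0,"wy":0,"wz":0},{"dx":0.2,"dy":-0.05,"dz":3.2,"wx":0,"wy":0,"wz":0},{"dx":0.2,"dy":-0.05,"dz":3.2,"wx":0,"wy":0,"wz":0}]'
python3 -m crank '[{"dx":0,"dy":0,"dz":0,"wx":0,"wy":0,"wz":0},{"dx":0,"dy":0,"dz":0,"wx":0,"wy":0,"wz":0},{"dx":0,"dy":0,"dz":0,"wx":0,"wy":0,"wz":0},{"dx":0,"dy":0,"dz":0,"wx":0,"wy":0,"wz":0},{"dx":0,"dy":0,"dz":0,"wx":0,"wy":0,"wz":0},{"dx":0,"dy":0,"dz":0,"wx":0,"wy":0,"wz":0},{"dx":0,"dy":0,"dz":0,"wx":0,"wy":0,"wz":0},{"dx":0,"dy":0,"dz":0,"wx":0,"wy":0,"wz":0},{"dx":0,"dy":0,"dz":0,"wx":0,"wy":0,"wz":0},{"dx":0,"dy":0,"dz":0,"wx":0,"wy":0,"wz":0}]' 2 12
python3 -c "
from h import *
delta([.5302,-.341,.17],10.3)"
```

```text
t: 20.65
eef_pos: [0.5642, -0.0109, 0.0831]
ee_rot: [3.142, -0.0, 0.119]
force: [-1.0, 0.5, -0.1]
width: 0.0459
gripper_force: 0.0
t: 21.9
eef_pos: [0.5641, -0.0109, 0.083]
ee_rot: [-3.142, -0.0, 0.119]
force: [-0.4, -0.8, 0.7]
width: 0.034
gripper_force: 12.0
cm [-7.29 32.37 -8.7 ] deg [-0.   -0.   -3.48] dist 34.3
```

```bash
python3 -m crank '[{"dx":0,"dy":0,"dz":-1.5,"wx":0,"wy":0,"wz":0},{"dx":0,"dy":0,"dz":-5,"wx":0,"wy":0,"wz":0},{"dx":-0.8,"dy":3.5,"dz":-8.7,"wx":0,"wy":0,"wz":0},{"dx":-2,"dy":9,"dz":-8.7,"wx":0,"wy":0,"wz":-1},{"dx":-3.4,"dy":15,"dz":-8.7,"wx":0,"wy":0,"wz":-2},{"dx":-4.8,"dy":21,"dz":-8.7,"wx":0,"wy":0,"wz":-3},{"dx":-6,"dy":26.5,"dz":-8.7,"wx":0,"wy":0,"wz":-3.4},{"dx":-6.8,"dy":30.5,"dz":-8.7,"wx":0,"wy":0,"wz":-3.4},{"dx":-7.3,"dy":32.4,"dz":-7,"wx":0,"wy":0,"wz":-3.4},{"dx":-7.3,"dy":32.4,"dz":-4,"wx":0,"wy":0,"wz":-3.4}]'
python3 -c "
from h import *
delta([.5302,-.3407,.02],10.3)"
```

```text
t: 23.15
eef_pos: [0.5304, -0.3427, 0.1232]
ee_rot: [3.141, -0.002, 0.177]
force: [0.3, 1.1, -0.9]
width: 0.0336
gripper_force: 12.0
cm [-0.   -0.21 10.32] deg [ 0.06 -0.11 -0.19] dist 10.3
```

```bash
python3 -m crank '[{"dx":0,"dy":0,"dz":2,"wx":0,"wy":0,"wz":0},{"dx":0,"dy":0,"dz":5,"wx":0,"wy":0,"wz":0},{"dx":0,"dy":0,"dz":8,"wx":0,"wy":0,"wz":0},{"dx":0,"dy":0,"dz":9.5,"wx":0,"wy":0,"wz":0},{"dx":0,"dy":0,"dz":10.2,"wx":0,"wy":0,"wz":0},{"dx":0,"dy":0,"dz":10.3,"wx":0,"wy":0,"wz":0},{"dx":0,"dy":0,"dz":10.3,"wx":0,"wy":0,"wz":0},{"dx":0,"dy":0,"dz":10.3,"wx":0,"wy":0,"wz":0},{"dx":0,"dy":0,"dz":10.3,"wx":0,"wy":0,"wz":0},{"dx":0,"dy":0,"dz":10.3,"wx":0,"wy":0,"wz":0}]'
python3 -c "
from h import *
delta([.5301,-.3408,-.0108],10.3)"
```

```text
t: 24.4
eef_pos: [0.5302, -0.3413, 0.0202]
ee_rot: [3.141, -0.0, 0.178]
force: [-0.9, 0.6, -0.1]
width: 0.0337
gripper_force: 12.0
cm [-0.   -0.06  3.1 ] deg [ 0.01 -0.02 -0.08] dist 3.1
```

```bash
python3 -m crank '[{"dx":0,"dy":-0.03,"dz":1,"wx":0,"wy":0,"wz":0},{"dx":0,"dy":-0.03,"dz":1.8,"wx":0,"wy":0,"wz":0},{"dx":0,"dy":-0.03,"dz":2.4,"wx":0,"wy":0,"wz":0},{"dx":0,"dy":-0.03,"dz":2.7,"wx":0,"wy":0,"wz":0},{"dx":0,"dy":-0.03,"dz":2.9,"wx":0,"wy":0,"wz":0},{"dx":0,"dy":-0.03,"dz":3,"wx":0,"wy":0,"wz":0},{"dx":0,"dy":-0.03,"dz":3.1,"wx":0,"wy":0,"wz":0},{"dx":0,"dy":-0.03,"dz":3.1,"wx":0,"wy":0,"wz":0},{"dx":0,"dy":-0.03,"dz":3.1,"wx":0,"wy":0,"wz":0},{"dx":0,"dy":-0.03,"dz":3.1,"wx":0,"wy":0,"wz":0}]'
```

```text
t: 25.65
eef_pos: [0.5301, -0.341, -0.011]
ee_rot: [3.142, -0.0, 0.178]
force: [-0.2, 0.1, 0.3]
width: 0.034
gripper_force: 12.0
```

```bash
python3 -m crank '[{"dx":0,"dy":0,"dz":0,"wx":0,"wy":0,"wz":0},{"dx":0,"dy":0,"dz":0,"wx":0,"wy":0,"wz":0},{"dx":0,"dy":0,"dz":0,"wx":0,"wy":0,"wz":0},{"dx":0,"dy":0,"dz":0,"wx":0,"wy":0,"wz":0},{"dx":0,"dy":0,"dz":-0.5,"wx":0,"wy":0,"wz":0},{"dx":0,"dy":0,"dz":-3,"wx":0,"wy":0,"wz":0},{"dx":0,"dy":0,"dz":-8,"wx":0,"wy":0,"wz":0},{"dx":0,"dy":0,"dz":-13,"wx":0,"wy":0,"wz":0},{"dx":0,"dy":0,"dz":-17,"wx":0,"wy":0,"wz":0},{"dx":0,"dy":0,"dz":-18,"wx":0,"wy":0,"wz":0}]' 4.6 12
python3 - <<'E'
from h import *
shot('side')
c=arm.calibration('wrist');f=shot('wrist','w9')
u=proj('wrist',[.5302,-.3407,.024]);r=white(f,c,u,.024,thr=205);print(u,*[np.round(x,4) for x in r])
i,j=int(u[1]),int(u[0])
g=f[i-80:i+80,j-100:j+100]
a=cv2.resize(g,(400,320),interpolation=2)
s=shot('scene');b=cv2.resize(s[272:352,290:390],(400,320),interpolation=2)
cv2.imwrite('pics/v9.png',np.hstack([a,b])[:,:,::-1])
E
```

```text
t: 26.9
eef_pos: [0.5315, -0.3416, 0.1729]
ee_rot: [3.139, -0.005, 0.179]
force: [-0.4, 0.1, 0.4]
width: 0.0461
gripper_force: 0.0
[277.00839856 188.7085052 ] [277.2894 188.1343] [ 0.5316 -0.3414] 10.5502 [60.7603 33.2656] 1980
```

View pics/v9.png

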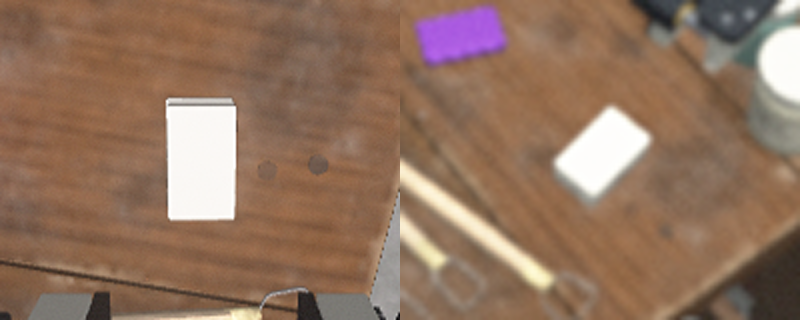

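The stack is flush in both crops: the wrist shows one white face at (201,160), and the scene crop shows a neat block at (602,153). Next is the handle, after checking wrist-joint room and the bowl in front.

Run:
```python
from h import *
s=arm.get_state();print(s['q'].round(3) if hasattr(s['q'],'round') else s['q'],s['ee_rot'][2])
A,B=arm.calibration('scene'),arm.calibration('side')
print('ball',tri([ray(A,(203,212)),ray(B,(294,298))]),'brown',tri([ray(A,(237,247)),ray(B,(318.5,268))]))
print('bowl rim l/r',onz(A,(180,228),.06),onz(A,(228,228),.06),onz(B,(273,298),.06),onz(B,(334,298),.06))
delta([.487,.036,.2],90);delta([.487,.036,.2],-90)
```

```text
[-0.262  0.303 -0.131 -0.    -1.137  2.012] 0.17828974907760453
ball [0.37018386 0.09425647 0.11936735] brown [ 0.40969042 -0.02277308  0.05201353]
bowl rim l/r [0.30530853 0.12930132 0.06      ] [0.41962676 0.0455261  0.06      ] [0.4163947  0.11843508 0.06      ] [0.3258454  0.00144145 0.06      ]
cm [  2.46 -37.84  -3.1 ] deg [ 0.000e+00 -3.000e-02 -7.978e+01] dist 38.0
cm [  2.46 -37.84  -3.1 ] deg [-3.0000e-02 -1.0000e-02  1.0022e+02] dist 38.0
```

```bash
python3 -m crank '[{"dx":0.1,"dy":-2,"dz":-1,"wx":0,"wy":0,"wz":10},{"dx":0.4,"dy":-6,"dz":-2,"wx":0,"wy":0,"wz":20},{"dx":0.7,"dy":-11,"dz":-3,"wx":0,"wy":0,"wz":30},{"dx":1,"dy":-16,"dz":-3,"wx":0,"wy":0,"wz":40},{"dx":1.3,"dy":-21,"dz":-3,"wx":0,"wy":0,"wz":50},{"dx":1.6,"dy":-26,"dz":-3,"wx":0,"wy":0,"wz":60},{"dx":1.9,"dy":-30,"dz":-3,"wx":0,"wy":0,"wz":70},{"dx":2.2,"dy":-34,"dz":-3,"wx":0,"wy":0,"wz":80},{"dx":2.4,"dy":-37,"dz":-3,"wx":0,"wy":0,"wz":90},{"dx":2.5,"dy":-37.8,"dz":-3,"wx":0,"wy":0,"wz":100}]'
python3 - <<'E'
from h import *
shot('side');shot('side')
c=arm.calibration('wrist');f=shot('wrist','w10')
s=arm.get_state();print(s['eef_pos'],s['ee_rot'],s['q'])
for d in arm.mark_of('wrist','lid_grip'):print(np.round(d['centre'],4),d['confidence'])
for d in arm.mark_of('wrist','lid_hinge'):print('h',np.round(d['centre'],4),d['confidence'])
u=proj('wrist',[.487,.036,.14]);v=f.copy();cv2.drawMarker(v,tuple(int(x) for x in u),(255,0,0));print(u)
cv2.imwrite('pics/w10m.png',v[:,:,::-1])
E
```

```text
t: 28.3
eef_pos: [0.4865, 0.0368, 0.1973]
ee_rot: [3.139, -0.001, -1.571]
force: [-0.4, 0.1, -0.1]
width: 0.046
gripper_force: 0.0
[0.48685917 0.03556842 0.19761429] [ 3.13924375e+00 -9.23332818e-04 -1.56290730e+00] [ 4.76501535e-01  4.72905611e-02 -3.81918650e-01 -2.60440308e-04
 -1.14409983e+00 -4.68505505e-01]
[0.4861 0.0361 0.1389] 0.84
h [0.659  0.0418 0.1006] 0.68
[279.02791245 217.93888661]
```

View pics/w10m.png

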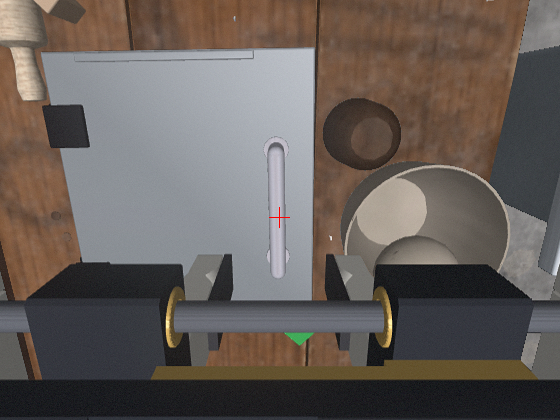

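The wrist picture shows the bar from (274,145) to (279,275), about 2 px left of my mark at (279,218), with the grey bowl at (425,225) beyond the right finger. I'll narrow to 3 cm and grip slightly right of the bar's middle, which keeps the gripper body away from the bowl's ball.

```bash
python3 -c "
from h import *
delta([.4875,.028,.128],-88.3)"
python3 -m crank '[{"dx":0.3,"dy":0,"dz":0.5,"wx":0,"wy":0,"wz":-0.5},{"dx":0.8,"dy":-0.06,"dz":1.5,"wx":0,"wy":0,"wz":-1.3},{"dx":0.8,"dy":-0.06,"dz":3,"wx":0,"wy":0,"wz":-1.3},{"dx":0.8,"dy":-0.06,"dz":4.5,"wx":0,"wy":0,"wz":-1.3},{"dx":0.8,"dy":-0.06,"dz":6,"wx":0,"wy":0,"wz":-1.3},{"dx":0.8,"dy":-0.06,"dz":6.8,"wx":0,"wy":0,"wz":-1.3},{"dx":0.8,"dy":-0.06,"dz":7,"wx":0,"wy":0,"wz":-1.3},{"dx":0.8,"dy":-0.06,"dz":7,"wx":0,"wy":0,"wz":-1.3},{"dx":0.8,"dy":-0.06,"dz":7,"wx":0,"wy":0,"wz":-1.3},{"dx":0.8,"dy":-0.06,"dz":7,"wx":0,"wy":0,"wz":-1.3}]' 3 12
python3 - <<'E'
from h import *
s=arm.get_state();print(s['eef_pos'],s['width'],s['force'])
c=arm.calibration('wrist');f=shot('wrist','w11')
for v in(150,180,210,235,250):print(v,f[v,230:330:3].mean(1).astype(int).tolist())
print(proj('wrist',[.4875,.028,.14]),proj('wrist',s['eef_pos']+[0,0,.0275]))
delta([.4875,.028,.094],-88.3)
E
```

```text
cm [ 0.7  -0.04  7.01] deg [ 0.09 -0.04 -1.26] dist 7.0
t: 29.8
eef_pos: [0.4885, 0.0276, 0.1294]
ee_rot: [-3.141, 0.0, -1.544]
force: [-0.7, -0.2, 0.3]
width: 0.0299
gripper_force: 0.0
[0.48846764 0.02758896 0.12936303] 0.02985398194960513 [-0.65885512 -0.15040789  0.32447484]
150 [168, 171, 171, 171, 176, 173, 175, 175, 177, 176, 177, 177, 179, 176, 178, 179, 180, 179, 180, 178, 178, 179, 181, 181, 182, 183, 181, 184, 184, 182, 185, 185, 183, 137]
180 [168, 166, 168, 172, 170, 168, 170, 171, 173, 173, 174, 162, 198, 174, 100, 116, 133, 134, 122, 100, 150, 195, 146, 179, 179, 176, 180, 179, 179, 179, 181, 182, 182, 73]
210 [164, 166, 161, 165, 167, 166, 167, 166, 167, 170, 169, 168, 172, 134, 178, 195, 191, 196, 201, 171, 125, 175, 174, 174, 172, 175, 175, 174, 174, 177, 175, 179, 140, 81]
235 [160, 161, 159, 160, 163, 163, 162, 162, 164, 164, 168, 163, 166, 130, 180, 196, 192, 196, 196, 169, 125, 171, 170, 172, 169, 172, 173, 174, 172, 175, 175, 176, 76, 94]
250 [160, 155, 160, 158, 157, 158, 160, 159, 161, 159, 161, 162, 164, 128, 180, 197, 191, 194, 191, 166, 133, 169, 167, 167, 169, 171, 168, 168, 168, 168, 172, 168, 80, 96]
[280.59566639 256.38185537] [278.86321887 269.61559126]
cm [-0.05  0.09  3.53] deg [-0.04  0.02 -0.18] dist 3.5
```

The bar spans columns 269–291 (centre 280) and the finger centre line projects to column 279, so it is centred and aligned. Descending and gripping.

```bash
python3 -m crank '[{"dx":0,"dy":0.05,"dz":0.7,"wx":0,"wy":0,"wz":0},{"dx":0,"dy":0.05,"dz":1.4,"wx":0,"wy":0,"wz":0},{"dx":0,"dy":0.05,"dz":2.1,"wx":0,"wy":0,"wz":0},{"dx":0,"dy":0.05,"dz":2.7,"wx":0,"wy":0,"wz":0},{"dx":0,"dy":0.05,"dz":3.1,"wx":0,"wy":0,"wz":0},{"dx":0,"dy":0.05,"dz":3.4,"wx":0,"wy":0,"wz":0},{"dx":0,"dy":0.05,"dz":3.5,"wx":0,"wy":0,"wz":0},{"dx":0,"dy":0.05,"dz":3.5,"wx":0,"wy":0,"wz":0},{"dx":0,"dy":0.05,"dz":3.5,"wx":0,"wy":0,"wz":0},{"dx":0,"dy":0.05,"dz":3.5,"wx":0,"wy":0,"wz":0}]'
python3 -m crank '[{"dx":0,"dy":0,"dz":0,"wx":0,"wy":0,"wz":0},{"dx":0,"dy":0,"dz":0,"wx":0,"wy":0,"wz":0},{"dx":0,"dy":0,"dz":0,"wx":0,"wy":0,"wz":0},{"dx":0,"dy":0,"dz":0,"wx":0,"wy":0,"wz":0},{"dx":0,"dy":0,"dz":0,"wx":0,"wy":0,"wz":0},{"dx":0,"dy":0,"dz":0,"wx":0,"wy":0,"wz":0},{"dx":0,"dy":0,"dz":0,"wx":0,"wy":0,"wz":0},{"dx":0,"dy":0,"dz":0,"wx":0,"wy":0,"wz":0},{"dx":0,"dy":0,"dz":0,"wx":0,"wy":0,"wz":0},{"dx":0,"dy":0,"dz":0,"wx":0,"wy":0,"wz":0}]' 0 50
```

```text
t: 31.1
eef_pos: [0.4878, 0.0275, 0.0941]
ee_rot: [-3.141, 0.0, -1.544]
force: [0.2, 0.4, -0.3]
width: 0.0302
gripper_force: 0.0
t: 32.35
eef_pos: [0.4881, 0.0275, 0.094]
ee_rot: [-3.141, 0.0, -1.544]
force: [5.2, -0.6, -3.8]
width: 0.0104
gripper_force: 50.0
```

Gripped. Pulling up slowly along the lid's arc: 6 mm first, then check the force.

```bash
python3 -m crank '[{"dx":0,"dy":0,"dz":-0.05,"wx":0,"wy":0,"wz":0},{"dx":0,"dy":0,"dz":-0.1,"wx":0,"wy":0,"wz":0},{"dx":0,"dy":-0.03,"dz":-0.15,"wx":0,"wy":0,"wz":0},{"dx":0,"dy":-0.05,"dz":-0.2,"wx":0,"wy":0,"wz":0},{"dx":0,"dy":-0.06,"dz":-0.25,"wx":0,"wy":0,"wz":0},{"dx":0,"dy":-0.07,"dz":-0.3,"wx":0,"wy":0,"wz":0},{"dx":0,"dy":-0.08,"dz":-0.35,"wx":0,"wy":0,"wz":0},{"dx":0,"dy":-0.1,"dz":-0.4,"wx":0,"wy":0,"wz":0},{"dx":0,"dy":-0.1,"dz":-0.4,"wx":0,"wy":0,"wz":0},{"dx":0,"dy":-0.1,"dz":-0.4,"wx":0,"wy":0,"wz":0}]'
```

```text
t: 33.6
eef_pos: [0.4888, 0.0276, 0.0971]
ee_rot: [3.141, 0.0, -1.544]
force: [7.8, -2.8, -12.9]
width: 0.0107
gripper_force: 50.0
```

```bash
python3 -m crank '[{"dx":0,"dy":-0.08,"dz":-0.15,"wx":0,"wy":0,"wz":0},{"dx":0,"dy":-0.12,"dz":-0.3,"wx":0,"wy":0,"wz":0},{"dx":0,"dy":-0.18,"dz":-0.5,"wx":0,"wy":0,"wz":0},{"dx":0,"dy":-0.25,"dz":-0.7,"wx":0,"wy":0,"wz":0},{"dx":0,"dy":-0.32,"dz":-0.95,"wx":0,"wy":0,"wz":0},{"dx":0,"dy":-0.4,"dz":-1.2,"wx":0,"wy":0,"wz":0},{"dx":0,"dy":-0.47,"dz":-1.45,"wx":0,"wy":0,"wz":0},{"dx":0,"dy":-0.52,"dz":-1.65,"wx":0,"wy":0,"wz":0},{"dx":0,"dy":-0.55,"dz":-1.75,"wx":0,"wy":0,"wz":0},{"dx":0,"dy":-0.55,"dz":-1.75,"wx":0,"wy":0,"wz":0}]'
python3 - <<'E'
from h import *
s=arm.get_state();print(s['eef_pos'],s['force'],s['width'],s['gripper_force'])
f=shot('wrist');g=shot('scene');h=shot('side')
print(s['t'],arm.get_state()['eef_pos'])
a=cv2.resize(g[140:260,200:340],(420,360),interpolation=2);b=cv2.resize(f[60:420],(378,243))
b=cv2.copyMakeBorder(b,0,117,0,0,0)
cv2.imwrite('pics/v12.png',np.hstack([a,b])[:,:,::-1])
# stack check from scene/side and wrist-free
r=white(g,arm.calibration('scene'),proj('scene',[.53,-.341,.024]),.024,thr=190);print(*[np.round(x,3) for x in r])
for cam in('scene','side'):
  for d in arm.mark_of(cam,'lid_grip')[:1]:print(cam,d)
E
```

```text
t: 34.85
eef_pos: [0.4943, 0.0276, 0.1152]
ee_rot: [3.142, -0.0, -1.544]
force: [5.1, -1.5, -7.1]
width: 0.0106
gripper_force: 50.0
[0.49430293 0.02759619 0.11523327] [ 5.1247423  -1.48386275 -7.09699185] 0.010571029926599999 50.01185059547424
34.85 [0.49430216 0.0276102  0.1152044 ]
[340.129 309.422] [ 0.529 -0.342] 9.865 [61.602 37.067] 294
scene {'centre': [0.4897, 0.0327, 0.1635], 'confidence': 0.7}
```

View pics/v12.png

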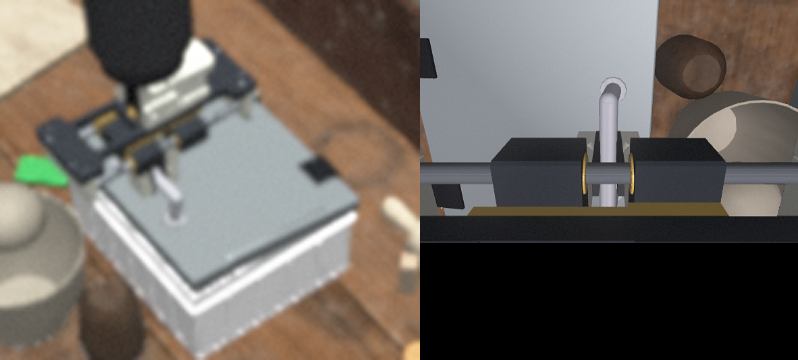

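The lid is visibly ajar: the dark gap along its front edge runs near (270,265) in the scene crop. The bar is held, risen 21 mm (≈0.124 rad), the load is steady at ≈7 N, and the stack is unmoved. Handing in.

```bash
python3 -c "
from h import *
s=arm.get_state();print(s['eef_pos'],s['force'],np.abs(s['qd']).max());print(arm.job_done())"
```

```text
[0.49426942 0.02759283 0.11517016] [ 5.65031565 -1.0544251  -6.78960831] 0.002385104168542889
the job is handed in; nothing more can be done
None
```

I handed the job in at about 35 s: both tiles are stacked flush on the third, and the gripper is still holding the lid steady, ajar by about 25 mm at the front edge (worked out from the handle's 21 mm rise); the judge's verdict wasn't shown.

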